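# Snap the loose board marker into the desk rack

## Robot

A 7-joint arm with a two-finger parallel gripper is mounted at the origin on the work surface. World frame = base frame: x ahead of the robot, y to its left, z up, the work surface at z = 0. Lengths are in m, angles in rad, forces in N, time in s.
With the tool pointing down it reaches from about 0.425 to 0.825 m from the base axis. Payload 3.6 kg.
Tool frame: the origin (TCP) lies at the very end of the fingers, on their centre line; the grasp point (between the pads) lies ctrl.hold_point_z behind it (ctrl.hold_point_z is the distance from the TCP to the grasp point, in m); z points along the fingers, y is the line along which they close (so a half turn about z gives the same grasp; the last joint's range is limited). The gripper opens to 93 mm and grips with 3 to 60 N. Pads are 15 mm wide; open, the fingers measure 128 mm over their backs; the gripper's body (75 mm by 188 mm) begins 65 mm behind the grasp point.
Start: joints at [-1.298, 0.615, -0.013, 1.423, 0.008, 1.103, -0.04], TCP at [0.192, 0.621, 0.219] pointing down, gripper open.
Joint ranges: [-3.12, 3.12], [-0.3, 2.06], [-1.34, 1.32], [0.26, 2.42], [-1.36, 4.5], [0.01, 1.98], [-2.84, 2.84]. Speed limits (rad/s): [2.79, 2.79, 3.14, 3.14, 3.14, 3.14, 3.14].

## Interface

Orientations are given as a 3x3 rotation matrix whose columns are the frame's x, y, z axes.
In Python, from rig import ctrl gives the robot as it stands.
- The arm moves only by the tool jog_arm, never from a script. Its argument "motion" is a list of rows, each a list of 3 entries, a list of its own where there are three numbers: the shift along the tool's x, y, z scaled (see below), then the turn about the tool's z scaled (see below), then the opening, from 0 (shut) to 1 (fully open). In form: [[[tx, ty, tz], spin, gripper], ...]. A call has 1 to 10 rows; each row is the pose to reach, as a shift and turn from the pose commanded when the call began, along the tool's axes at that moment; what a row does not reach only later rows make up. The controller multiplies each number of a shift by 0.3 m and each number of a turn by 60 degrees. A row lasts 1/8 s, in which the tool goes at most 62.5 mm and 10.7 degrees, less where a joint would pass 70% of its speed; a pose out of reach is approached as far as the arm can. A call with a number of a shift or a turn outside -1 to 1 is refused whole. A call with a gripper value outside its range is refused whole. The fingers move at their own pace and stop on an object; "squeeze" is the grip in N (left out, the last holds). Time passes only in rows, so rows that repeat a pose let the fingers close. It gives the time, the measured TCP pose, the force, the opening and the grip force at its end, in the units of the state.
- ctrl.get_obs(): the state, without advancing time (a new reading comes with each control period).
- ctrl.camera(name): name is "scene" or "top" or "wrist"; returns the picture (400x640x3 uint8, blue, green, red); there is no depth.
- ctrl.get_calibration(name): a dict with "K" (3x3 intrinsics, pixels), "R" (3x3) and "t" (3): a world point X has camera coordinates R X + t. Camera axes: x right, y down, z forward; pixel columns grow to the right and rows downward; lengths in m; the calibration is good to about 2 mm. The wrist camera is an equidistant fisheye: a pixel r from the principal point sees the ray r / f radians off the axis. A picture is of the moment at which its call begins: read the wrist's pose just before it. get_calibration takes no time and is no camera call; for the wrist camera it gives the pose at the moment of the call.
- ctrl.close_job(): hands the job in; it is judged then, once.
The state is a dict: "clock": time; "joint_pos": joint angles; "joint_velocities": joint speeds; "tau": joint torques, N m; "eef_pos": TCP position; "tool_rot": TCP orientation; "contact_force": force on the tool from outside, world axes, zero at the start; "moment": the same for the moment, N m; "gripper_width": finger opening in m; "gripper_force": force on a finger pad.
Only numpy, scipy, OpenCV 4.12 (cv2) and the standard library are available. Lean on these libraries where they do the work, as an engineer would, in place of code of your own. Each camera call takes 0.05 s, during which the arm holds its last target. There are 200 camera calls.

## Task

Pick up the fat white board marker that lies loose on the desk and press it down sideways into the one empty clip station of the rack, lying along it like its two neighbours, until it is fully home in both of its clips. Let go of it and leave the two markers already in the rack clipped where they are.

Things in the scene. Friction and masses are not known exactly. Their poses are not given: they have to be found in the camera images.
- marker: Loose fat board marker, white barrel and grey cap, 18 mm thick, 140 long, 30 g, lying level on the desk between a flat highlighter and a thin ballpoint, centre lines 66 mm or more away. Origin on its axis at mid-length, 9 mm above the desk; x along the barrel to the cap. A square collar on the last 10 mm of the cap end stops rolling. Either way round in the rack is fine.
- clip (a point): Empty clip station: where the mid-point of the seated marker belongs, on its axis, 40 mm above the desk; x along the seated marker, z up. Two pairs of steel spring jaws, 12 mm long, stand 38 mm either side along x, 60 mm free between. Flared mouth 34 mm wide, 24 mm above here, neck 13 mm wide, 8 mm above: jaws yield softly sideways, 5 to 20 N down snaps it in, onto pads 9 mm below.
- held_a: A marker of the same kind already clipped in another station. Origin on its axis at mid-length, x along it. The rack: a wooden strip 135 x 225 x 10 mm with three equal stations side by side, 70 mm apart, any of which may be the empty one; the grey station plates are 22 mm below the markers' axes.
- held_b: A marker of the same kind already clipped in the remaining station. Origin on its axis at mid-length, x along it.

How it is judged:
By the outcome, as a careful person would: the job done as asked, in the order asked, and still so for the second after the job is handed in, with the robot touching nothing.
It also fails if it takes over 38 s, if anything falls off the work surface, if the arm or the gripper's body presses on something with over 40 N, if the wrist force passes 120 N, or if a joint passes its speed limit or range.

## Working session

There is one attempt and no reset: what is moved stays moved. The work goes in short steps, Python scripts to look and compute and a tool call to move; the robot and the scene stay as the last step left them, time stands still between calls to the robot, and variables do not carry over. Pictures are saved under pics/ and viewed, at most 10 in all, crops included, and the job is handed in when it is done.

Besides the shell and the picture viewer there is one more tool, called after "Call:" in YAML: its name, and indented under it one key for each argument. jog_arm: Moves the arm, as the interface text tells. Its arguments: {"type":"object","properties":{"motion":{"type":"array","items":{"type":"array"}},"squeeze":{"type":"number"}},"required":["motion"]}

```bash
mkdir -p pics; python3 - <<'E'
from rig import ctrl
import cv2,numpy as np
o=ctrl.get_obs()
for k in('clock','eef_pos','tool_rot','gripper_width'):print(k,np.round(o[k],4))
print(ctrl.hold_point_z)
for n in('top','scene'):
    c=ctrl.get_calibration(n);print(n,np.round(c['K'],1).tolist(),np.round(c['R'],3).tolist(),np.round(c['t'],3))
    cv2.imwrite(f'pics/{n}0.png',ctrl.camera(n))
E
```

```text
clock 0.0
eef_pos [0.1917 0.6203 0.2175]
tool_rot [[-9.554e-01  2.952e-01 -7.000e-04]
 [ 2.952e-01  9.554e-01 -2.400e-03]
 [-1.000e-04 -2.500e-03 -1.000e+00]]
gripper_width 0.0929
0.0188
top [[506.2, 0.0, 323.8], [0.0, 506.2, 202.3], [0.0, 0.0, 1.0]] [[0.003, -1.0, 0.018], [-0.996, -0.004, -0.088], [0.088, -0.018, -0.996]] [0.006 0.565 0.86 ]
scene [[396.2, 0.0, 319.3], [0.0, 396.2, 197.8], [0.0, 0.0, 1.0]] [[-0.846, 0.533, -0.014], [0.459, 0.717, -0.525], [-0.27, -0.45, -0.851]] [ 0.494 -0.227  1.064]
```

View pics/top0.png

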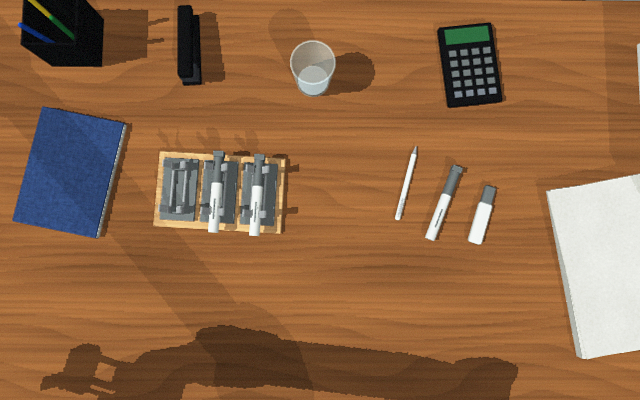

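View pics/scene0.png

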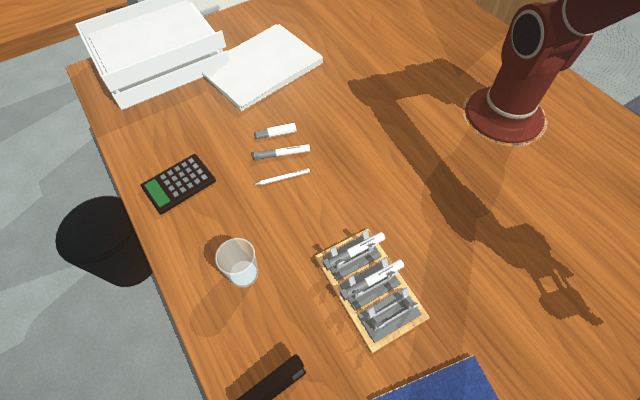

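The top view shows the loose marker from (432,238) to the cap at (458,166), between the ballpoint at (405,185) and the highlighter at (482,215). The rack's empty station is the left one, at about (180,188). The held markers are at (216,190) and (257,195).

```bash
cat > h.py <<'E'
import cv2,numpy as np
from rig import ctrl
def rays(px,c,fish=False):
    px=np.atleast_2d(px).astype(float);K=c['K']
    u=(px-K[:2,2])/[K[0,0],K[1,1]]
    if fish:
        th=np.linalg.norm(u,axis=1,keepdims=True);s=np.sinc(th/np.pi)
        d=np.c_[u*s,np.cos(th)]
    else: d=np.c_[u,np.ones(len(u))]
    R=np.array(c['R']);return -R.T@np.array(c['t']),d@R
def onplane(px,c,z,fish=False):
    o,d=rays(px,c,fish);return o+d*((z-o[2])/d[:,2])[:,None]
def proj(X,c,fish=False):
    p=np.atleast_2d(X)@np.array(c['R']).T+c['t'];K=c['K']
    if fish:
        r=np.linalg.norm(p[:,:2],axis=1,keepdims=True);u=p[:,:2]/r*np.arctan2(r,p[:,2:])
    else:u=p[:,:2]/p[:,2:]
    return u*[K[0,0],K[1,1]]+K[:2,2]
def grey(im,s=60,v=60):
    h=cv2.cvtColor(im,cv2.COLOR_BGR2HSV);return ((h[...,1]<s)&(h[...,2]>v)).astype(np.uint8)*255
def blobs(m,amin):
    cs,_=cv2.findContours(m,cv2.RETR_EXTERNAL,cv2.CHAIN_APPROX_NONE)
    return [x for x in cs if cv2.contourArea(x)>amin]
E
python3 - <<'E'
from h import *
im=cv2.imread('pics/top0.png');c=ctrl.get_calibration('top')
m=grey(im);r=np.zeros_like(m);r[130:260,380:520]=m[130:260,380:520]
for b in blobs(r,100):
    P=onplane(b[:,0,:],c,0.009)[:,:2].astype(np.float32);q=cv2.minAreaRect(P);print('desk',q,cv2.boxPoints(q).round(3).tolist())
# rack wood: corners seen, and rough stations
for p,z in(((180,188),.018),((216,192),.04),((257,195),.04),((159,152),.01),((285,158),.01),((283,233),.01),((154,226),.01)):print(p,onplane(p,c,z).round(4))
E
```

```text
desk ((0.5463775396347046, -0.2747824788093567), (0.026607731357216835, 0.10693974792957306), 72.3458023071289) [[0.4909999966621399, -0.2709999978542328], [0.5929999947547913, -0.30399999022483826], [0.6010000109672546, -0.27799999713897705], [0.49900001287460327, -0.2460000067949295]]
desk ((0.5675835609436035, -0.2056768834590912), (0.01994183287024498, 0.14242546260356903), 68.53411102294922) [[0.49799999594688416, -0.1889999955892563], [0.6299999952316284, -0.2409999966621399], [0.6380000114440918, -0.22200000286102295], [0.5049999952316284, -0.17000000178813934]]
desk ((0.6017155051231384, -0.13928066194057465), (0.010306892916560173, 0.13583685457706451), 74.96046447753906) [[0.5350000262260437, -0.12700000405311584], [0.6660000085830688, -0.16200000047683716], [0.6690000295639038, -0.15199999511241913], [0.5370000004768372, -0.11699999868869781]]
(180, 188) [[0.5895 0.2612 0.018 ]]
(216, 192) [[0.5804 0.1937 0.04  ]]
(257, 195) [[0.5755 0.1234 0.04  ]]
(159, 152) [[0.6549 0.3023 0.01  ]]
(285, 158) [[0.6454 0.0778 0.01  ]]
(283, 233) [[0.5114 0.0801 0.01  ]]
(154, 226) [[0.5229 0.307  0.01  ]]
```

Call:
jog_arm:
  motion:
    - [[-0.8,-0.38,0],0,0.5]
    - [[-0.8,-0.38,0],0,0.5]
    - [[-0.8,-0.38,0],0,0.5]
    - [[-0.8,-0.38,0],0,0.5]
    - [[-0.8,-0.38,0],0,0.5]

```text
clock: 0.72
eef_pos: [0.3922, 0.4361, 0.2183]
tool_rot: [[-0.953, 0.304, 0.002], [0.304, 0.953, -0.003], [-0.003, -0.003, -1.0]]
contact_force: [-0.0, -0.5, -0.4]
gripper_width: 0.049
gripper_force: 0.0
```

Call:
jog_arm:
  motion:
    - [[-0.8,-0.38,0],0,0.5]
    - [[-0.8,-0.38,0],0,0.5]
    - [[-0.8,-0.38,0],0,0.5]
    - [[-0.8,-0.38,0],0,0.5]
    - [[-0.8,-0.38,0],0,0.5]
    - [[-0.8,-0.38,0],0,0.5]
    - [[-0.8,-0.38,0],0,0.5]

```text
clock: 1.6
eef_pos: [0.5811, 0.2646, 0.2184]
tool_rot: [[-0.957, 0.291, -0.002], [0.291, 0.957, 0.002], [0.003, 0.001, -1.0]]
contact_force: [-0.1, -0.3, -0.0]
gripper_width: 0.0465
gripper_force: 0.0
```

```bash
python3 - <<'E'
from h import *
o=ctrl.get_obs();c=ctrl.get_calibration('wrist');im=ctrl.camera('wrist')
print(o['clock'],o['eef_pos'].round(4) if hasattr(o['eef_pos'],'round') else o['eef_pos'],np.round(o['joint_pos'],2),np.abs(o['joint_velocities']).max())
np.savez('w1.npz',im=im,**{k:np.array(c[k]) for k in 'KRt'});cv2.imwrite('pics/w1.png',im)
print(np.round(c['K'],1).tolist(),(-np.array(c['R']).T@c['t']).round(3))
E
```

```text
1.6 [0.5811 0.2646 0.2184] [-0.47  0.6   0.01  1.46 -0.01  1.09  0.82] 0.010315971663380174
[[309.7, 0.0, 319.2], [0.0, 309.7, 202.0], [0.0, 0.0, 1.0]] [0.515 0.285 0.385]
```

View pics/w1.png

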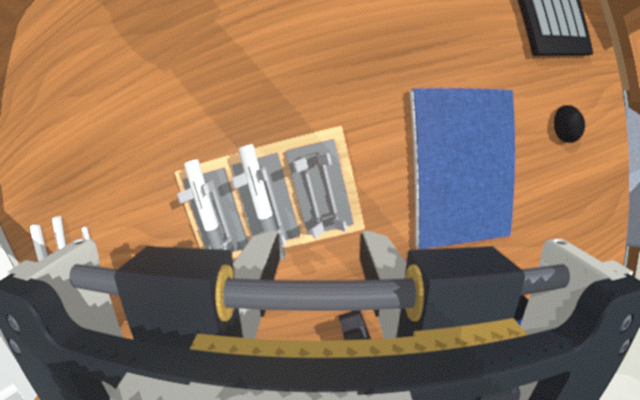

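The wrist view shows the rack at about (175–365, 125–255). The empty station is around (319,187) and the two held markers are to its left.

```bash
python3 - <<'E'
from h import *
im=cv2.imread('pics/w1.png')[115:255,170:370]
cv2.imwrite('pics/w1c.png',cv2.resize(im,None,fx=4,fy=4,interpolation=cv2.INTER_CUBIC))
E
```

```text
(no output)
```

View pics/w1c.png

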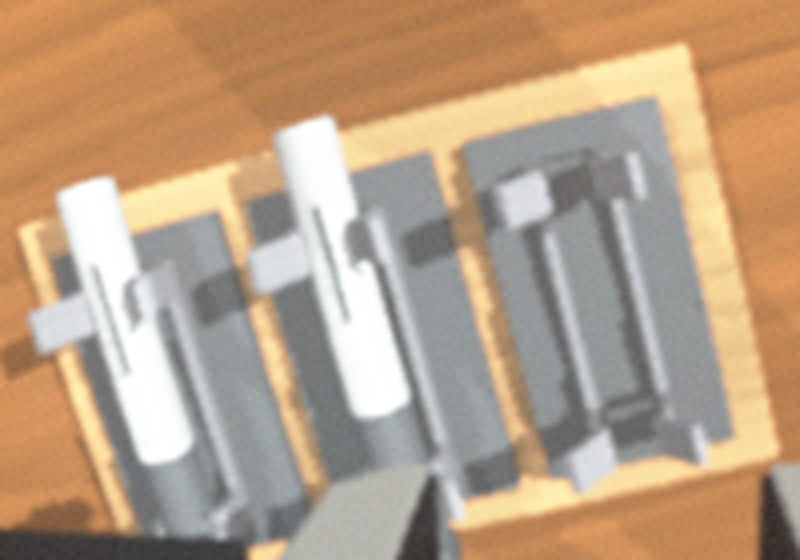

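```bash
python3 - <<'E'
from h import *
w=np.load('w1.npz');c={k:w[k] for k in 'KRt'}
f=lambda P,z:onplane(np.array(P)/4+[170,115]-0.375,c,z,True)[:,:2]
def show(n,P,z):print(n,f(P,z).round(4).tolist())
show('plate',[(462,148),(657,97),(733,438),(545,478)],.018)
show('wood',[(20,228),(688,43),(778,457)],.01)
show('flare',[(497,205),(645,172),(577,485),(705,452)],.064)
show('heldB tail/edge ends',[(303,124),(382,412)],.04)
show('heldA',[(88,185),(165,458)],.04)
show('rails',[(548,235),(590,410),(618,205),(662,400)],.03)
im=w['im'];m=grey(im,40,190);
for b in blobs(m[140:240,180:290],80):
    P=f((b[:,0,:]+[180,140]-[170,115])*4+1.5,.044).astype(np.float32);print(cv2.minAreaRect(P))
t=cv2.imread('pics/top0.png');ct=ctrl.get_calibration('top')
for b in blobs(grey(t,40,190)[140:245,200:275],80):
    P=onplane(b[:,0,:]+[200,140],ct,.044)[:,:2].astype(np.float32);print('top',cv2.minAreaRect(P))
E
```

```text
plate [[0.534, 0.2375], [0.5365, 0.2971], [0.6445, 0.2902], [0.6399, 0.23]]
wood [[0.5119, 0.0878], [0.5239, 0.311], [0.6579, 0.3027]]
flare [[0.5487, 0.2476], [0.5517, 0.287], [0.6288, 0.2447], [0.6299, 0.2811]]
heldB tail/edge ends [[0.5123, 0.1992], [0.5991, 0.1935]]
heldA [[0.5075, 0.1302], [0.5936, 0.1225]]
rails [[0.5649, 0.2551], [0.6191, 0.2513], [0.5625, 0.2771], [0.6224, 0.2728]]
((0.5772411227226257, 0.20989768207073212), (0.004437622148543596, 0.06885976344347), 87.32059478759766)
((0.5493378043174744, 0.11956990510225296), (0.041939616203308105, 0.08775203675031662), 82.77428436279297)
((0.5550665855407715, 0.18907324969768524), (0.03524840250611305, 0.08776657283306122), 86.10323333740234)
top ((0.5487805604934692, 0.12719324231147766), (0.014727175235748291, 0.08452756702899933), 86.06321716308594)
top ((0.5544384717941284, 0.19647392630577087), (0.01436857134103775, 0.08545326441526413), 86.92302703857422)
```

Call:
jog_arm:
  motion:
    - [[-0.327,-0.767,0],0,0.5]
    - [[-0.327,-0.767,0],0,0.5]
    - [[-0.327,-0.767,0],0,0.5]
    - [[-0.327,-0.767,0],0,0.5]
    - [[-0.327,-0.767,0],0,0.5]

```text
clock: 2.28
eef_pos: [0.6088, 0.0061, 0.219]
tool_rot: [[-0.953, 0.304, 0.0], [0.304, 0.953, -0.005], [-0.002, -0.004, -1.0]]
contact_force: [0.2, 0.7, 0.1]
gripper_width: 0.0464
gripper_force: 0.0
```

Call:
jog_arm:
  motion:
    - [[-0.327,-0.767,0.1],0.077,0.5]
    - [[-0.327,-0.767,0.1],0.077,0.5]
    - [[-0.327,-0.767,0.1],0.077,0.5]
    - [[-0.327,-0.767,0.1],0.077,0.5]
    - [[-0.327,-0.767,0.1],0.077,0.5]
    - [[-0.327,-0.767,0.1],0.077,0.5]
    - [[-0.327,-0.767,0.1],0.077,0.5]

```text
clock: 3.15
eef_pos: [0.6359, -0.232, 0.1891]
tool_rot: [[-0.93, 0.366, 0.001], [0.366, 0.93, 0.002], [0.0, 0.002, -1.0]]
contact_force: [-0.0, 0.9, -0.6]
gripper_width: 0.0465
gripper_force: 0.0
```

```bash
python3 - <<'E'
from h import *
o=ctrl.get_obs();c=ctrl.get_calibration('wrist');im=ctrl.camera('wrist')
print(o['clock'],np.round(o['eef_pos'],4),np.round(o['tool_rot'],3).tolist(),np.abs(o['joint_velocities']).max())
np.savez('w2.npz',im=im,**{k:np.array(c[k]) for k in 'KRt'});cv2.imwrite('pics/w2.png',im)
g=grey(im)
for b in blobs(g[:250],150):
    P=onplane(b[:,0,:],c,.009,True)[:,:2].astype(np.float32);q=cv2.minAreaRect(P);B=cv2.boxPoints(q)
    if max(q[1])<.2: print(b[:,0].min(0),b[:,0].max(0),q)
E
```

```text
3.15 [ 0.6359 -0.232   0.1891] [[-0.93, 0.366, 0.001], [0.366, 0.93, 0.002], [0.0, 0.002, -1.0]] 0.010254582887750064
[618 232] [639 249] ((0.9494421482086182, 0.2982577383518219), (0.09518697112798691, 0.03572843596339226), 63.36833572387695)
[362 231] [395 249] ((0.7258738875389099, -0.18831767141819), (0.04299170523881912, 0.023448972031474113), 67.17582702636719)
[243 231] [277 249] ((0.6725602149963379, -0.3231728971004486), (0.043987251818180084, 0.02342073619365692), 69.6693115234375)
[513 201] [589 249] ((0.8264147043228149, 0.07768739759922028), (0.18991531431674957, 0.06939050555229187), 58.65803527832031)
[616 167] [634 231] ((0.8485618233680725, 0.28344079852104187), (0.13473591208457947, 0.058860864490270615), 11.512398719787598)
[240  80] [267 173] ((0.5465129613876343, -0.27427199482917786), (0.026487695053219795, 0.10758815705776215), 72.440673828125)
[374  70] [391 188] ((0.6028396487236023, -0.14002752304077148), (0.010772490873932838, 0.13611197471618652), 74.91999816894531)
[311  56] [327 183] ((0.5668612122535706, -0.2039669156074524), (0.017855145037174225, 0.1439482420682907), 68.3825454711914)
```

View pics/w2.png

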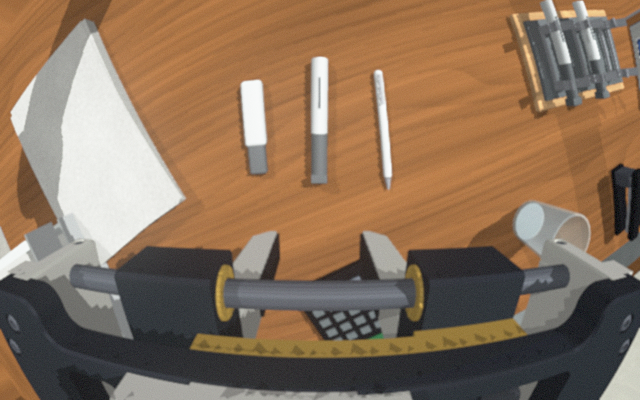

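The marker runs from (319,57) to (319,183), with clear space on both sides. It is centred at about (0.567, -0.2045).

Call:
jog_arm:
  motion:
    - [[0.247,0.001,0.35],0,0.5]
    - [[0.247,0.001,0.4],0,0.5]
    - [[0.247,0.001,0.4],0,0.5]
    - [[0.247,0.001,0.5],0,0.5]
    - [[0.247,0.001,0.56],0,0.5]
    - [[0.247,0.001,0.59],0,0.5]
    - [[0.247,0.001,0.61],0,0.5]
    - [[0.247,0.001,0.62],0,0.5]
    - [[0.247,0.001,0.62],0,0.5]
  squeeze: 50

```text
clock: 4.32
eef_pos: [0.5663, -0.2086, 0.003]
tool_rot: [[-0.928, 0.371, 0.001], [0.371, 0.928, -0.0], [-0.001, -0.0, -1.0]]
contact_force: [-0.2, 0.3, -0.9]
gripper_width: 0.046
gripper_force: 0.0
```

Call:
jog_arm:
  motion:
    - [[0,0,0],0,0]
    - [[0,0,0],0,0]
    - [[0,0,0],0,0]
    - [[0,0,0],0,0]
    - [[0,0,0],0,0]

```text
clock: 4.95
eef_pos: [0.5662, -0.2083, 0.0028]
tool_rot: [[-0.929, 0.371, 0.0], [0.371, 0.929, 0.0], [-0.0, 0.0, -1.0]]
contact_force: [0.8, 0.5, 0.5]
gripper_width: 0.0166
gripper_force: 50.0
```

Call:
jog_arm:
  motion:
    - [[0,0,-0.1],0,0]
    - [[0,0,-0.3],0,0]
    - [[0,0,-0.5],0,0]
    - [[0,0,-0.5],0,0]
    - [[0,0,-0.5],0,0]
    - [[0,0,-0.5],0,0]

```text
clock: 5.7
eef_pos: [0.5647, -0.2079, 0.1506]
tool_rot: [[-0.929, 0.371, -0.004], [0.371, 0.929, 0.001], [0.004, -0.0, -1.0]]
contact_force: [-0.3, 0.1, -0.8]
gripper_width: 0.0167
gripper_force: 50.0
```

```bash
python3 - <<'E'
from h import *
o=ctrl.get_obs();c=ctrl.get_calibration('wrist');im=ctrl.camera('wrist');t=ctrl.camera('top');ct=ctrl.get_calibration('top')
p=np.array(o['eef_pos']);R=np.array(o['tool_rot']);print(o['clock'],p.round(4),R.round(3).tolist(),o['gripper_width'],np.round(o['joint_pos'],2))
z=p[2]+.006
a=proj(p+[0,0,.006]+R[:,:1].T*np.array([[-.07],[0],[.07]]),ct);print('top expected',a.round(1).tolist(), 'wrist', proj(p+[0,0,.006]+R[:,:1].T*np.array([[-.07],[0],[.07]]),c,True).round(1).tolist())
x,y=a[1].astype(int)
pic=np.hstack([cv2.resize(t[y-60:y+60,x-60:x+60],(360,360)),cv2.resize(im[100:300,220:420],(360,360))])
cv2.imwrite('pics/g.png',pic);np.savez('g.npz',im=im,t=t)
E
```

```text
5.7 [ 0.5647 -0.2079  0.1506] [[-0.929, 0.371, -0.004], [0.371, 0.929, 0.001], [0.004, -0.0, -1.0]] 0.016747453774062504 [ 0.29  0.61  0.05  1.65 -0.04  0.88  1.54]
top expected [[486.0, 152.5], [469.9, 195.3], [453.5, 238.7]] wrist [[318.6, 345.8], [318.5, 250.6], [318.4, 122.7]]
```

View pics/g.png

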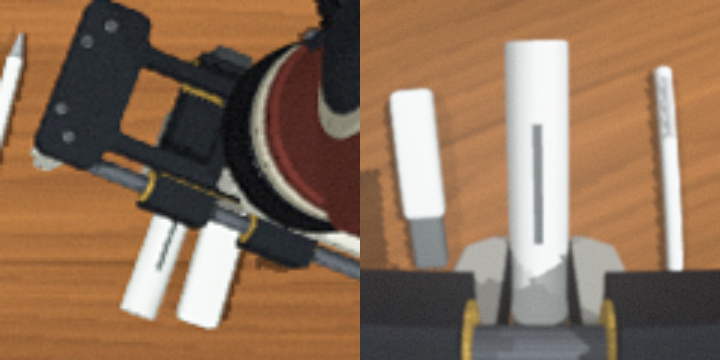

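The left half is the top crop, where the gripper hides most of the marker. The right half is the wrist crop. It shows the held marker's far end at full-frame pixel (318,123), where I predicted (318,123), so the grasp is centred and level.

Call:
jog_arm:
  motion:
    - [[0.25,0.745,0],0,0]
    - [[0.25,0.745,0],0,0]
    - [[0.25,0.745,0],0,0]
    - [[0.25,0.745,0],0,0]
    - [[0.25,0.745,0],0,0]

```text
clock: 6.42
eef_pos: [0.5788, 0.0339, 0.1515]
tool_rot: [[-0.932, 0.362, -0.002], [0.362, 0.932, 0.004], [0.003, 0.003, -1.0]]
contact_force: [-0.6, -0.7, -0.6]
gripper_width: 0.0169
gripper_force: 50.0
```

Call:
jog_arm:
  motion:
    - [[0.255,0.745,0],-0.307,0]
    - [[0.255,0.745,0],-0.307,0]
    - [[0.255,0.745,0],-0.307,0]
    - [[0.255,0.745,0],-0.307,0]
    - [[0.255,0.745,0],-0.307,0]
    - [[0.255,0.745,0],-0.307,0]
    - [[0.255,0.745,0],-0.307,0]
    - [[0.255,0.745,0],-0.307,0]

```text
clock: 7.42
eef_pos: [0.5919, 0.2608, 0.1527]
tool_rot: [[-0.998, 0.062, 0.0], [0.062, 0.998, -0.001], [-0.0, -0.001, -1.0]]
contact_force: [-0.2, -0.3, -0.0]
gripper_width: 0.0166
gripper_force: 50.0
```

```bash
python3 - <<'E'
from h import *
o=ctrl.get_obs();c=ctrl.get_calibration('wrist');im=ctrl.camera('wrist')
p=np.array(o['eef_pos']);R=np.array(o['tool_rot']);print(o['clock'],p.round(4),R.round(3).tolist(),o['gripper_width'])
np.savez('w3.npz',im=im,**{k:np.array(c[k]) for k in 'KRt'})
cv2.imwrite('pics/w3.png',cv2.resize(im[90:290,180:440],None,fx=3,fy=3,interpolation=cv2.INTER_CUBIC))
E
```

```text
7.425 [0.5919 0.2608 0.1527] [[-0.998, 0.062, 0.0], [0.062, 0.998, -0.001], [-0.0, -0.001, -1.0]] 0.01658633624714442
```

View pics/w3.png

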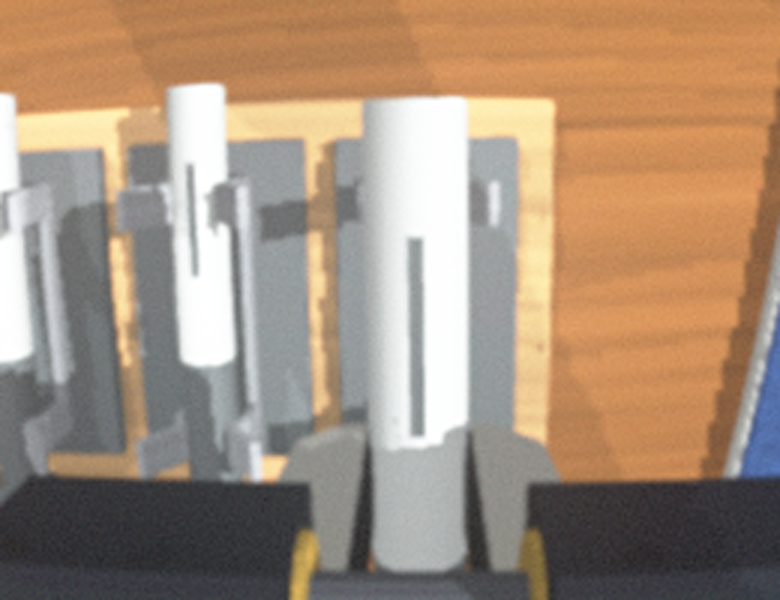

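```bash
python3 - <<'E'
from h import *
w=np.load('w3.npz');c={k:w[k] for k in 'KRt'}
f=lambda P,z:onplane(np.array(P)/3+[180,90]-0.33,c,z,True)[:,:2].round(4).tolist()
print('plate tops',f([(332,140),(518,138)],.018),'right edge',f([(517,138),(515,430)],.018),'left edge',f([(332,150),(341,410)],.018))
print('plateB',f([(130,143),(305,139),(312,445)],.018))
print('wood',f([(555,98),(548,440),(18,112)],.01))
print('heldB',f([(196,86),(208,362)],.04))
print('flare',f([(360,200),(498,205)],.064),f([(117,205),(249,205)],.064))
E
```

```text
plate tops [[0.533, 0.237], [0.5361, 0.2969]] right edge [[0.536, 0.2966], [0.6354, 0.292]] left edge [[0.5363, 0.2367], [0.6244, 0.2326]]
plateB [[0.5279, 0.1693], [0.532, 0.2283], [0.6367, 0.2214]]
wood [[0.5236, 0.3108], [0.6431, 0.3044], [0.5124, 0.1256]]
heldB [[0.5123, 0.1989], [0.5986, 0.1939]]
flare [[0.5485, 0.2479], [0.5522, 0.2857]] [[0.5443, 0.1782], [0.5476, 0.2168]]
```

The marker hangs parallel to the empty station, and its neighbour at (200,225) in the crop is clear of the fingers. Next I'll shift a few millimetres and come down to just above the mouth.

Call:
jog_arm:
  motion:
    - [[0.0137,0.011,0.1],0,0]
    - [[0.0137,0.011,0.2],0,0]
    - [[0.0137,0.011,0.27],0,0]
    - [[0.0137,0.011,0.27],0,0]
    - [[0.0137,0.011,0.27],0,0]
    - [[0.0137,0.011,0.27],0,0]

```text
clock: 8.22
eef_pos: [0.5884, 0.2667, 0.0731]
tool_rot: [[-0.998, 0.059, 0.002], [0.059, 0.998, 0.001], [-0.002, 0.001, -1.0]]
contact_force: [-0.4, 0.1, -0.2]
gripper_width: 0.0168
gripper_force: 50.0
```

```bash
python3 - <<'E'
from h import *
o=ctrl.get_obs();c=ctrl.get_calibration('wrist');im=ctrl.camera('wrist')
p=np.array(o['eef_pos']);R=np.array(o['tool_rot']);print(o['clock'],p.round(4),R.round(3).tolist(),o['gripper_width'],R.T@(np.array([.588,.2643,.034])-p)/.3)
np.savez('w4.npz',im=im,**{k:np.array(c[k]) for k in 'KRt'})
cv2.imwrite('pics/w4.png',cv2.resize(im[60:260,180:440],None,fx=3,fy=3,interpolation=cv2.INTER_CUBIC))
E
```

```text
8.225 [0.5884 0.2667 0.0731] [[-0.998, 0.059, 0.002], [0.059, 0.998, 0.001], [-0.002, 0.001, -1.0]] 0.016828396046023607 [ 0.0011648  -0.00823721  0.13020822]
```

View pics/w4.png

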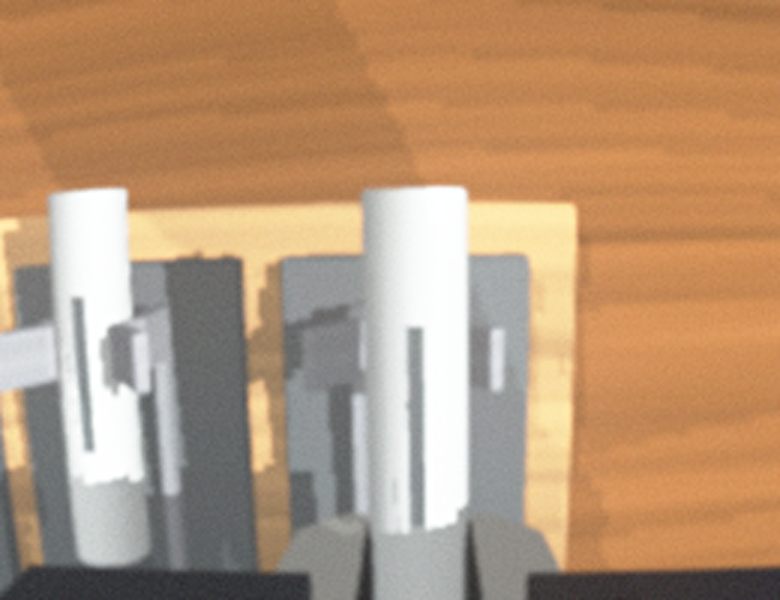

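```bash
python3 - <<'E'
from h import *
w=np.load('w4.npz');c={k:w[k] for k in 'KRt'}
f=lambda P,z:onplane(np.array(P)/3+[180,60]-0.33,c,z,True)[:,:2].round(4).tolist()
print('plate',f([(282,260),(528,256)],.018),'right edge',f([(528,256),(525,500)],.018))
print('wood',f([(576,204),(570,500)],.01))
print('heldB',f([(89,190),(112,560)],.04))
print('flare',f([(302,355),(503,355)],.064))
print('own',f([(416,188),(418,520)],.079))
E
```

```text
plate [[0.5332, 0.238], [0.5358, 0.2966]] right edge [[0.5358, 0.2966], [0.5969, 0.2938]]
wood [[0.524, 0.31], [0.6005, 0.3065]]
heldB [[0.5123, 0.199], [0.5991, 0.1928]]
flare [[0.5487, 0.2472], [0.551, 0.2857]]
own [[0.5184, 0.2709], [0.578, 0.2677]]
```

Call:
jog_arm:
  motion:
    - [[0.001,-0.0075,0],0,0]
    - [[0.001,-0.0075,0.02],0,0]
    - [[0.001,-0.0075,0.04],0,0]
    - [[0.001,-0.0075,0.05],0,0]
    - [[0.001,-0.0075,0.06],0,0]
    - [[0.001,-0.0075,0.07],0,0]
    - [[0.001,-0.0075,0.075],0,0]
    - [[0.001,-0.0075,0.075],0,0]

```text
clock: 9.28
eef_pos: [0.587, 0.2641, 0.0492]
tool_rot: [[-0.998, 0.059, -0.0], [0.059, 0.998, -0.0], [0.0, -0.0, -1.0]]
contact_force: [0.2, -0.3, 0.6]
gripper_width: 0.0167
gripper_force: 50.0
```

Call:
jog_arm:
  motion:
    - [[0,0,0.01],0,0]
    - [[0,0,0.02],0,0]
    - [[0,0,0.03],0,0]
    - [[0,0,0.04],0,0]
    - [[0,0,0.045],0,0]
    - [[0,0,0.05],0,0]
    - [[0,0,0.055],0,0]
    - [[0,0,0.055],0,0]

```text
clock: 10.28
eef_pos: [0.5866, 0.264, 0.0337]
tool_rot: [[-0.998, 0.059, -0.001], [0.059, 0.998, -0.001], [0.001, -0.001, -1.0]]
contact_force: [-2.6, -2.0, 6.8]
gripper_width: 0.0166
gripper_force: 50.0
```

Call:
jog_arm:
  motion:
    - [[0,0,0.005],0,0]
    - [[0,0,0.01],0,0]
    - [[0,0,0.01],0,0]

```text
clock: 10.65
eef_pos: [0.5866, 0.264, 0.0335]
tool_rot: [[-0.998, 0.059, -0.001], [0.059, 0.998, -0.0], [0.001, -0.0, -1.0]]
contact_force: [-6.3, -3.8, 20.5]
gripper_width: 0.0168
gripper_force: 50.0
```

The force rose to 20 N with no further travel, so the marker is down on its pads. I'll relax the push, open partway and go straight up.

Call:
jog_arm:
  motion:
    - [[0,0,-0.01],0,0]
    - [[0,0,-0.01],0,0]
    - [[0,0,-0.01],0,0.4]
    - [[0,0,-0.01],0,0.4]
    - [[0,0,-0.01],0,0.4]
    - [[0,0,-0.01],0,0.4]

```text
clock: 11.4
eef_pos: [0.5869, 0.2642, 0.0323]
tool_rot: [[-0.998, 0.059, -0.0], [0.059, 0.998, -0.0], [0.0, -0.0, -1.0]]
contact_force: [0.7, -1.0, -0.4]
gripper_width: 0.0374
gripper_force: 0.0
```

Call:
jog_arm:
  motion:
    - [[0,0,-0.05],0,0.4]
    - [[0,0,-0.15],0,0.4]
    - [[0,0,-0.3],0,0.4]
    - [[0,0,-0.45],0,0.4]
    - [[-0.25,0,-0.45],0,0.4]
    - [[-0.25,0,-0.45],0,0.4]
    - [[-0.25,0,-0.45],0,0.4]
    - [[-0.25,0,-0.45],0,0.4]

```text
clock: 12.4
eef_pos: [0.6609, 0.2604, 0.1681]
tool_rot: [[-0.998, 0.058, -0.001], [0.058, 0.998, 0.001], [0.001, 0.001, -1.0]]
contact_force: [-0.5, 0.2, 0.8]
gripper_width: 0.0376
gripper_force: 0.0
```

```bash
python3 - <<'E'
from h import *
o=ctrl.get_obs();c=ctrl.get_calibration('wrist');im=ctrl.camera('wrist');s=ctrl.camera('scene')
print(o['clock'],np.round(o['eef_pos'],4),o['gripper_width'],np.round(o['contact_force'],1))
np.savez('w5.npz',im=im,**{k:np.array(c[k]) for k in 'KRt'})
a=cv2.resize(im[60:260,180:400],(440,400),interpolation=cv2.INTER_CUBIC);b=cv2.resize(s[220:360,300:440],(360,400)[::1],interpolation=cv2.INTER_CUBIC)
cv2.imwrite('pics/w5.png',np.hstack([a,b]))
E
```

```text
12.4 [0.6609 0.2604 0.1681] 0.03759625127778229 [-0.5  0.2  0.8]
```

View pics/w5.png

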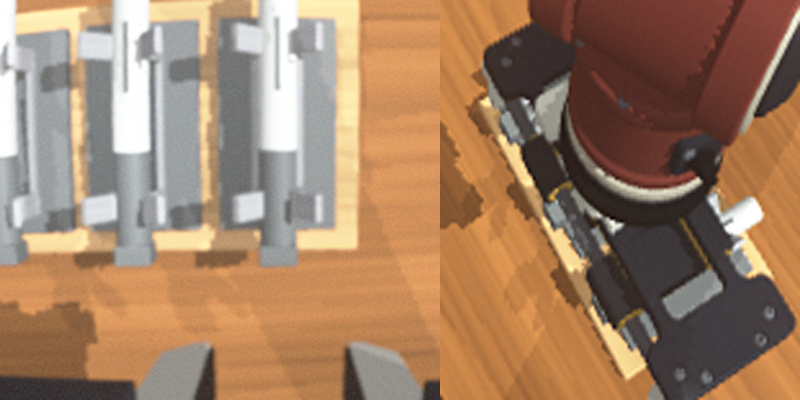

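The left half is the wrist view, with the new marker at (279,130) lying in both clips like its neighbour at (133,130). The right half is the scene view, which the arm blocks. I'll do one numeric check of height against the neighbours by comparing apparent width.

```bash
python3 - <<'E'
from h import *
w=np.load('w5.npz');c={k:w[k] for k in 'KRt'};g=cv2.cvtColor(w['im'],cv2.COLOR_BGR2HSV)
wh=((g[...,1]<40)&(g[...,2]>195)).astype(np.uint8)*255
for v in (52,58,64,105,110,115,120,125,130):
    runs=np.flatnonzero(np.diff(np.r_[0,wh[v,180:345]>0,0]));print(v,[(a+180,b-a,onplane([((a+b-1)/2+180,v)],c,.04,True)[0,:2].round(4).tolist()) for a,b in runs.reshape(-1,2) if b-a>8])
print('cap ends',onplane(np.array([(135,265),(279,264)])/2+[180,60],c,.04,True).round(4).tolist())
for b in blobs(wh[:, 180:345],300): print(b[:,0].min(0)+[180,0],b[:,0].max(0)+[180,0])
E
```

```text
52 [(np.int64(237), np.int64(18), [0.5155, 0.1991]), (np.int64(311), np.int64(17), [0.5223, 0.269])]
58 [(np.int64(237), np.int64(18), [0.5216, 0.1988]), (np.int64(312), np.int64(16), [0.5283, 0.2691])]
64 [(np.int64(237), np.int64(18), [0.5277, 0.1985]), (np.int64(311), np.int64(18), [0.5343, 0.2688])]
105 [(np.int64(243), np.int64(12), [0.5683, 0.1991]), (np.int64(312), np.int64(20), [0.5739, 0.2684])]
110 [(np.int64(236), np.int64(19), [0.5728, 0.1954]), (np.int64(311), np.int64(21), [0.5787, 0.2676])]
115 [(np.int64(236), np.int64(19), [0.5776, 0.195]), (np.int64(311), np.int64(21), [0.5834, 0.2674])]
120 [(np.int64(236), np.int64(19), [0.5824, 0.1947]), (np.int64(311), np.int64(21), [0.5881, 0.2671])]
125 [(np.int64(180), np.int64(9), [0.58, 0.1302]), (np.int64(237), np.int64(18), [0.5873, 0.1948]), (np.int64(311), np.int64(20), [0.5929, 0.2663])]
130 [(np.int64(180), np.int64(9), [0.585, 0.1297]), (np.int64(237), np.int64(18), [0.5921, 0.1944]), (np.int64(311), np.int64(21), [0.5976, 0.2665])]
cap ends [[0.6535, 0.1904, 0.04], [0.6574, 0.2617, 0.04]]
[180  53] [190 138]
[219  47] [254 137]
[298  44] [331 152]
```

Cap ends: the new marker is at x = 0.657, as expected from its neighbour's end. I'll clear the arm for one unobstructed look before handing in.

Call:
jog_arm:
  motion:
    - [[0,0,-0.3],0,0.4]
    - [[0,0,-0.3],0,0.4]
    - [[0.2,-1,-0.3],0,0.4]
    - [[0.2,-1,-0.3],0,0.4]
    - [[0.2,-1,-0.3],0,0.4]
    - [[0.2,-1,-0.3],0,0.4]
    - [[0.2,-1,-0.3],0,0.4]
    - [[0.2,-1,-0.3],0,0.4]
    - [[0.2,-1,-0.3],0,0.4]
    - [[0.2,-1,-0.3],0,0.4]

```text
clock: 13.75
eef_pos: [0.5845, -0.0336, 0.2577]
tool_rot: [[-0.998, 0.055, 0.0], [0.055, 0.998, 0.001], [0.0, 0.001, -1.0]]
contact_force: [0.8, 0.1, -0.6]
gripper_width: 0.037
gripper_force: 0.0
```

```bash
python3 - <<'E'
from h import *
o=ctrl.get_obs();s=ctrl.camera('scene');t=ctrl.camera('top');print(o['clock'],np.round(o['eef_pos'],3),np.abs(o['joint_velocities']).max())
a=cv2.resize(s[220:360,300:440],(400,400),interpolation=cv2.INTER_CUBIC);b=cv2.resize(t[130:250,150:290],(400,343),interpolation=cv2.INTER_CUBIC)
cv2.imwrite('pics/fin.png',np.hstack([a,cv2.copyMakeBorder(b,0,57,0,0,0)]))
E
```

```text
13.75 [ 0.584 -0.034  0.258] 0.004971151490171962
```

View pics/fin.png

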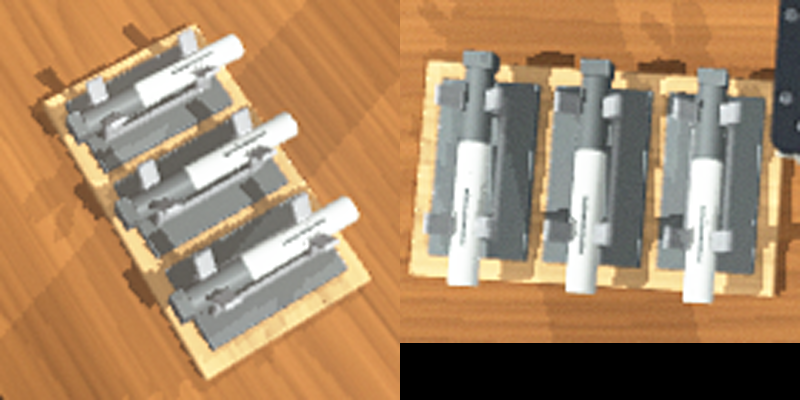

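In both views all three markers lie parallel at the same height. The new one, at (265,255) in the scene crop and (470,170) in the top crop, sits in both clips just like its neighbours.

```bash
python3 -c "
from rig import ctrl
print(ctrl.close_job())"
```

```text
the job is handed in; nothing more can be done
None
```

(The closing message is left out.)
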